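# Clamp the tube rack on the bench mixer with its under-deck knob

## Robot

A 7-joint arm with a two-finger parallel gripper is mounted at the origin on the work surface. World frame = base frame: x ahead of the robot, y to its left, z up, the work surface at z = 0. Lengths are in mm, angles in rad, forces in N, time in s.
With the tool pointing down it reaches from about 350 to 900 mm from the base axis. Payload 7.2 kg.
Tool frame: the origin (TCP) lies on the mounting face of the last link; the fingertips stand 173 mm ahead of it and the grasp point (between the pads) lies 155 mm ahead of it; y points along the fingers, x is the direction in which the jaws open and shut, and the axes are right-handed (so a half turn about y gives the same grasp; the last joint's range is limited). The gripper opens to 85 mm and grips with 20 to 120 N. Pads are 22 mm wide; open, the fingers measure 114 mm over their backs; the gripper's body (76 mm by 85 mm) begins 54 mm behind the grasp point. The pads swing forward as they close: fully open they stand 13 mm farther back than shut.
Start: joints at [-0.068, 0.411, -0.013, 1.596, 0.006, 1.134, -0.082], TCP at [624.998, -0.012, 404.697] pointing down, gripper open.
Joint ranges: [-2.95, 2.95], [-0.29, 1.99], [-1.47, 1.44], [0.14, 2.54], [-1.03, 4.17], [0.13, 1.85], [-2.86, 2.86]. Speed limits (rad/s): [2.39, 2.39, 3.01, 3.01, 3.14, 3.14, 3.14].

## Interface

Orientations are given as a unit quaternion [x, y, z, w].
In Python, from plant import env gives the robot as it stands.
- The arm moves only by the shell command python3 -m creep 'ROWS' [FORCE]. ROWS is JSON, a list of rows, each a list of 3 entries, a list of its own where there are three numbers: the turn, a rotation vector about the world's x, y, z in rad, then the shift along the world's x, y, z in cm, then the closure, from 0 (fully open) to 1 (shut). A call has 1 to 12 rows; each row shifts and turns the commanded pose from where the row before left it; what a row does not reach is not made up. A row lasts 1/8 s, in which the tool goes at most 62.5 mm and 10.7 degrees, less where a joint would pass 70% of its speed; a pose out of reach is approached as far as the arm can. A call is refused whole if a number of a shift passes 6.25 or a number of a turn 0.188, either way. A call with a gripper value outside its range is refused whole. The fingers move at their own pace and stop on an object; FORCE is the grip in N (left out, the last holds). Time passes only in rows, so rows that do not move let the fingers close. It gives the time, the measured TCP pose, the force and the opening at its end, in the units of the state.
- env.observe(): the state, without advancing time (a new reading comes with each control period).
- env.camera(name): name is "scene" or "side" or "wrist"; returns the picture (480x640x3 uint8, red, green, blue); there is no depth.
- env.camera_model(name): a dict with "vfov" (degrees; the focal length in pixels is half the picture's height over the tangent of half this angle, whatever the lens; pixels are square), "cx", "cy" (the principal point, pixels), "cam_to_world" (4x4, takes a point from camera to world coordinates). Camera axes: x right, y up, looking along -z (the intrinsics and any distortion apply to the point x, -y, -z); pixel columns grow to the right and rows downward; lengths in mm; the calibration is good to about 2 mm. A picture is of the moment at which its call begins: read the wrist's pose just before it. camera_model takes no time and is no camera call; for the wrist camera it gives the pose at the moment of the call.
- env.job_done(): hands the job in, once; it reports no verdict.
The state is a dict: "t": time; "joint_pos": joint angles; "qvel": joint speeds; "tau": joint torques, N m; "tcp_pos": TCP position; "orientation": TCP orientation; "contact_force": force on the tool from outside, world axes, zero at the start; "torque": the same for the moment, N m; "finger_gap": finger opening in mm.
Only numpy, scipy, OpenCV 4.12 (cv2) and the standard library are available. Lean on these libraries where they do the work, as an engineer would, in place of code of your own. Each camera call takes 0.05 s, during which the arm holds its last target.

## Task

The white tube rack standing on the bench mixer's deck must be locked before mixing: slide it gently all the way home against the metal end stop, then turn the blue lever knob under the deck's edge until the clamp pad holds the rack against the rail, about nine degrees past the point where the turning resistance starts to climb. Where that point lies differs every time, so feel for it; clamped much harder, the rack cracks, and much softer, it slips. Let go, leave the rack and the knob like that, and do not disturb the other things on the bench.

Things in the scene. Friction and masses are not known exactly. Their poses are not given: they have to be found in the camera images.
- mixer: Bench tube mixer, fixed: grey deck 300 (x) x 230 (y) x 16 mm on a smaller white base; origin under the deck's centre at table level, z up. Deck underside 110 mm, deck top 126 mm above the table. The base (y -30 to +120 mm) leaves the deck overhanging on its -y side, deck edge at y = -115 mm.
- dock_stop (a point): Point on the face of the aluminium end stop (22 mm high) at deck-top level, mid-lane; axes as the mixer's, +x is the way the rack slides home. In the mixer's frame the stop's face is at x = +115 mm.
- rail_face (a point): Point at deck level on the inner face of the aluminium rail (22 mm high, along x, at y = +75 mm of the mixer) that the clamp presses the rack against; axes as the mixer's. Opposite it two guide lips 10 mm high (faces at y = +3 mm) make the rack's lane 72 mm wide; the jaw enters between them from -y.
- rack: White tube rack with red and orange capped tubes fixed in it, loose, 160 (x) x 70 (y) x 60 mm, caps up to 76 mm, 0.3 to 0.6 kg; origin under its centre. It stands in the lane on the deck, 20 to 45 mm short of the end stop, roughly parallel to the lane. Fully home, its +x end touches the stop.
- rack_front (a point): Bottom middle of the rack's +x end, the end that goes against the stop; axes as the rack's.
- rack_back (a point): Middle of the rack's -x end face, 30 mm above its underside: where to push it home from; axes as the rack's.
- knob_axis (a point): Point on the vertical turning axis of the blue clamp knob, 17 mm below the deck's underside; axes as the mixer's. It lies at x = +20, y = -95 mm of the mixer. The knob hangs under the deck: a round hub, 44 mm diameter and 30 mm deep, with one lever. A steady drag of 0.6 N m (7 N at lever_grip; 0.4 to 0.5 read at rest) resists turning; it stays where it is left.
- lever_grip (a point): Point in the middle of the knob's lever, 85 mm from the turning axis. The lever is one straight blue bar with a white tip, 12 mm thick and 28 mm high (3 to 31 mm below the deck's underside), reaching 105 mm from the axis, so it stands out past the deck's -y edge and can be pinched or pushed from above, beside the deck.
- clamp_knob (a joint): Knob angle (rad), 0 loose to 1.5, starts at 0 to 0.15; grows counter-clockwise seen from above (lever tip towards mixer +x). At angle a the lever's heading is a - 2.2208 rad in the mixer's x-y frame (straight out along -y at 0.65). The rack gets held to the rail somewhere in 0.35 to 1.05; from there 0.16 rad more is right, under 0.08 too loose, over 0.24 too hard.
- jaw: Clamp jaw, dark steel block 46 x 24 x 28 mm on the deck, origin at deck level under its centre; moves towards the rail (mixer +y) 20 mm per rad of the knob. In front: a brass screw foot with a sprung black pad, screwed out 0 to 14 mm, different every time, not measured. Pad 5 N/mm: knob torque climbs 2 N m per rad (23 N per rad at lever_grip); right is 16 N.
- spare_rack: A second, similar tube rack on the table, left of the mixer: leave alone.
- sharps_tub: Yellow round tub with orange and red lid, 116 mm diameter, 122 mm high: leave alone.
- tip_box: Pink box of pipette tips 120 x 80 x 57 mm: leave alone.
- reagent_bottle: Amber bottle, 60 mm diameter, 130 mm high: leave alone.
- small_bottle: Small white bottle, 38 mm diameter, 75 mm high: leave alone.
- mouse: Black computer mouse 105 x 60 x 30 mm: leave alone.
- marker: Black marker pen, 14 mm thick, 139 mm long, lying on the table: leave alone.
Things that resemble listed ones, but are neither listed nor needed, are in the scene too. Leave any purple look-alike of the rack alone.

How it is judged:
By the outcome, as a careful person would: the job done as asked, in the order asked, and still so for the second after the job is handed in, with the robot touching nothing.
It also fails if it takes over 61 s, if anything falls off the work surface, if the arm or the gripper's body presses on something with over 40 N, if the wrist force passes 120 N, or if a joint passes its speed limit or range.

## Working session

There is one attempt and no reset: what is moved stays moved. The work goes in short steps, Python scripts to look and compute and a shell command to move; the robot and the scene stay as the last step left them, time stands still between calls to the robot, and variables do not carry over. Pictures are saved under pics/ and viewed, and the job is handed in when it is done.

```bash
ls; mkdir -p pics; python3 - <<'E'
from plant import env
import cv2,numpy as np
for n in ["scene","side","wrist"]:
    m=env.camera_model(n); print(n,{k:(np.round(v,3).tolist() if k=="cam_to_world" else v) for k,v in m.items()})
    cv2.imwrite(f"pics/{n}0.png",env.camera(n)[:,:,::-1])
print(env.observe())
E
```

```text
pics
scene {'vfov': 50.560938728667054, 'cx': 310.03074240652967, 'cy': 240.7046774402315, 'cam_to_world': [[0.267, -0.68, 0.683, 1356.323], [0.963, 0.203, -0.175, -223.365], [-0.019, 0.705, 0.709, 1000.697], [0.0, 0.0, 0.0, 1.0]]}
side {'vfov': 46.46164286390062, 'cx': 320.2381558883845, 'cy': 244.53981575967032, 'cam_to_world': [[-0.758, 0.423, -0.496, -145.908], [-0.652, -0.516, 0.556, 706.702], [-0.021, 0.745, 0.667, 965.159], [0.0, 0.0, 0.0, 1.0]]}
wrist {'vfov': 65.1439327931379, 'cx': 317.8819714766041, 'cy': 240.41084462442805, 'cam_to_world': [[1.0, 0.0, 0.002, 625.658], [-0.001, 0.95, 0.311, 80.517], [-0.002, -0.311, 0.95, 373.439], [0.0, 0.0, 0.0, 1.0]]}
{'t': 0.15, 'joint_pos': array([-0.0681958 ,  0.41170231, -0.01272973,  1.5968473 ,  0.00559043,
        1.1343087 , -0.08220683]), 'qvel': array([-0.00131445, -0.00363443,  0.00081206, -0.00107317, -0.00138844,
       -0.00148379, -0.00065025]), 'tau': array([ 8.68001844e-04, -6.01035547e+01,  6.82709701e-01, -2.99646127e+01,
        1.39312408e-02,  7.85868731e-03, -1.85852571e-05]), 'tcp_pos': array([ 6.24830095e+02, -1.00293975e-02,  4.04056495e+02]), 'orientation': array([ 7.07131585e-01, -4.25481133e-04, -4.43010932e-04, -7.07081710e-01]), 'contact_force': array([ 0.6938849 , -0.22414936,  0.26486719]), 'torque': array([-0.04405834,  0.00533119,  0.00693303]), 'finger_gap': 85.52970110365035}
```

View pics/scene0.png

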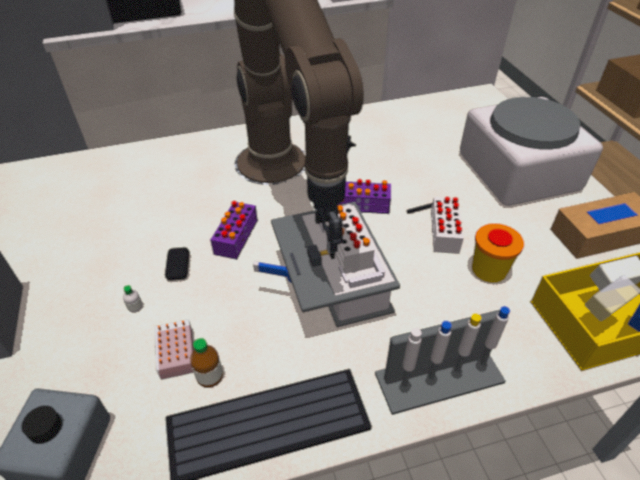

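View pics/side0.png

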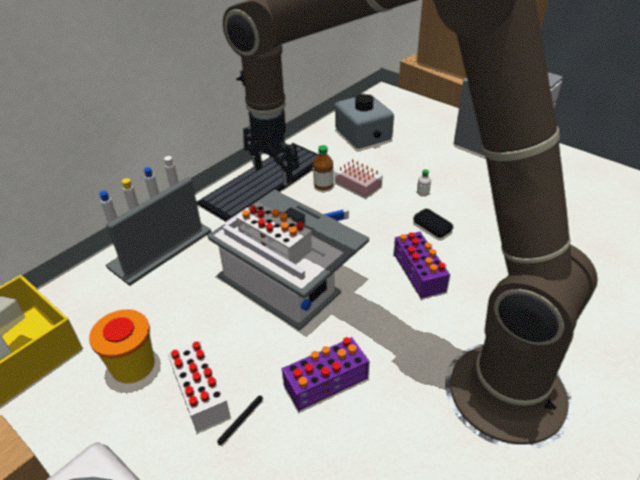

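View pics/wrist0.png

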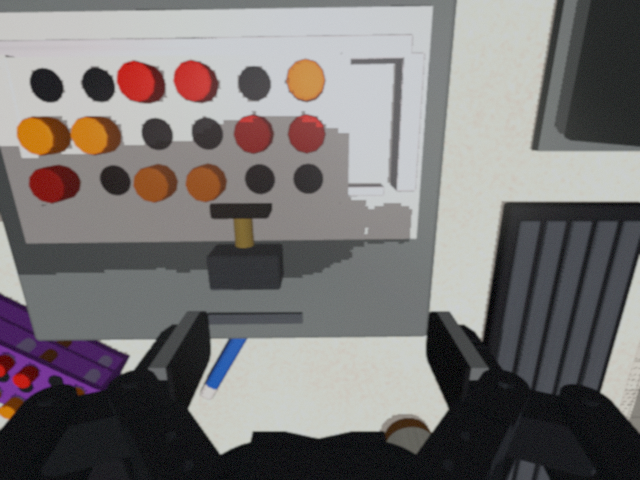

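```bash
cat > h.py <<'E'
import numpy as np,cv2,json
from plant import env
def ray(m,u,v):
    f=240/np.tan(np.radians(m["vfov"]/2)); T=np.array(m["cam_to_world"])
    d=T[:3,:3]@np.array([(u-m["cx"])/f,-(v-m["cy"])/f,-1.]); return T[:3,3],d
def onz(m,u,v,z):
    o,d=ray(m,u,v); return o+d*(z-o[2])/d[2]
def proj(m,p):
    f=240/np.tan(np.radians(m["vfov"]/2)); T=np.array(m["cam_to_world"])
    c=T[:3,:3].T@(np.asarray(p,float)-T[:3,3]); return np.array([m["cx"]+f*c[0]/-c[2], m["cy"]-f*c[1]/-c[2]])
def st():
    s=env.observe(); 
    print("t",round(s["t"],2),"tcp",np.round(s["tcp_pos"],1),"F",np.round(s["contact_force"],2),"M",np.round(s["torque"],3),"gap",round(s["finger_gap"],1),"q",np.round(s["orientation"],4)); return s
def shot(n,name,crop=None,k=1):
    im=env.camera(n)[:,:,::-1]
    if crop: x0,y0,x1,y1=crop; im=im[y0:y1,x0:x1]
    cv2.imwrite(f"pics/{name}.png",cv2.resize(im,None,fx=k,fy=k,interpolation=cv2.INTER_CUBIC)); return im
E
python3 - <<'E'
import cv2
a=cv2.imread("pics/scene0.png")[185:335,245:415];cv2.imwrite("pics/scene0c.png",cv2.resize(a,None,fx=4,fy=4,interpolation=cv2.INTER_CUBIC))
a=cv2.imread("pics/side0.png")[185:325,200:380];cv2.imwrite("pics/side0c.png",cv2.resize(a,None,fx=4,fy=4,interpolation=cv2.INTER_CUBIC))
E
```

```text
(no output)
```

View pics/scene0c.png

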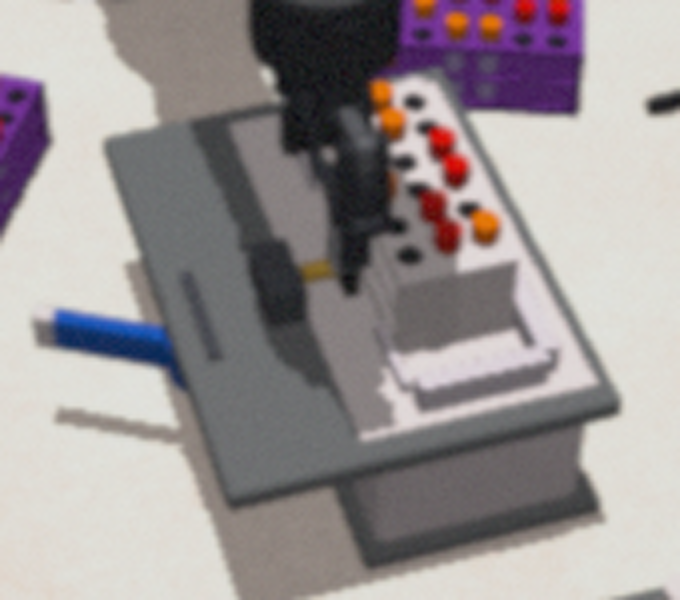

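View pics/side0c.png

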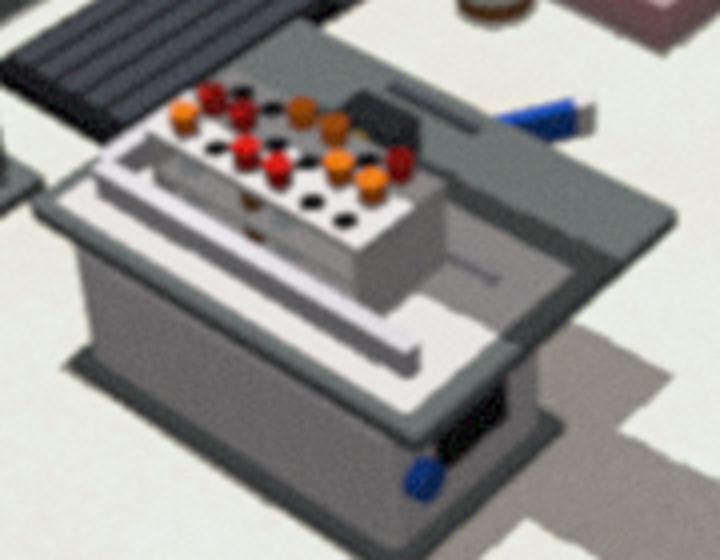

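```bash
python3 - <<'E'
from h import *
ms,md,mw=[env.camera_model(n) for n in("scene","side","wrist")]
S={"-+":None}
for n,m,pts in [("scene",ms,{"--":(272,219.5),"+-":(303,309.5),"++":(399,284)}),("side",md,{"++":(209.5,236),"-+":(303.8,294),"--":(368.8,238.5)}),("wrist",mw,{"--":(33,338),"+-":(430,335)})]:
    for k,p in pts.items(): print(n,k,np.round(onz(m,*p,126),1))
E
```

```text
scene -- [412.4 -79.5 126. ]
scene +- [709.1 -77.2 126. ]
scene ++ [701.  146.5 126. ]
side ++ [694.8 147.4 126. ]
side -+ [405.3 144.4 126. ]
side -- [406.4 -77.7 126. ]
wrist -- [409.1 -78.3 126. ]
wrist +- [709.9 -75.8 126. ]
```

```bash
python3 - <<'E'
from h import *
ms,md,mw=[env.camera_model(n) for n in("scene","side","wrist")]
for p in [(289.3,247.5),(310.8,232)]: print("back top",np.round(onz(md,*p,186),1))
for p in [(351,62),(349,185)]: print("front top",np.round(onz(mw,*p,186),1))
for p in [(345,270),(374,251)]: print("scene front top",np.round(onz(ms,*p,186),1))
for p in [(208,393)]: print("tip",np.round(onz(mw,*p,107),1))
for p in [(252,266)]: print("tip scene",np.round(onz(ms,*p,107),1))
for p in [(347.5,198)]: print("tip side",np.round(onz(md,347.5,213,107),1))
E
```

```text
back top [477.4 105.6 186. ]
back top [475.6  40.1 186. ]
front top [640.5 104.4 186. ]
front top [641.   48.3 186. ]
scene front top [677.4  26.  186. ]
scene front top [642.3 104.9 186. ]
tip [ 530.5 -145.   107. ]
tip scene [ 537.1 -157.   107. ]
tip side [ 516.3 -138.2  107. ]
```

```bash
python3 -m creep '[[[0,0,0],[-3,1,0],1],[[0,0,0],[-4,1.5,0],1],[[0,0,0],[-4,2,0],1],[[0,0,0],[-4,2,0],1],[[0,0,0],[-3.5,1,0],1],[[0,0,0],[0,0,-2],1],[[0,0,0],[0,0,0],1]]' 20; python3 - <<'E'
from h import *
st();shot("scene","s1");shot("wrist","w1");shot("side","d1")
E
```

```text
t: 1.02
tcp_pos: [439.3, 74.9, 384.0]
orientation: [0.707, -0.001, -0.001, -0.707]
contact_force: [0.6, 0.0, -0.5]
finger_gap: -0.4
t 1.02 tcp [439.3  74.9 384. ] F [ 0.62  0.04 -0.54] M [-0.019  0.011  0.012] gap -0.4 q [ 7.073e-01 -5.000e-04 -8.000e-04 -7.069e-01]
```

View pics/w1.png

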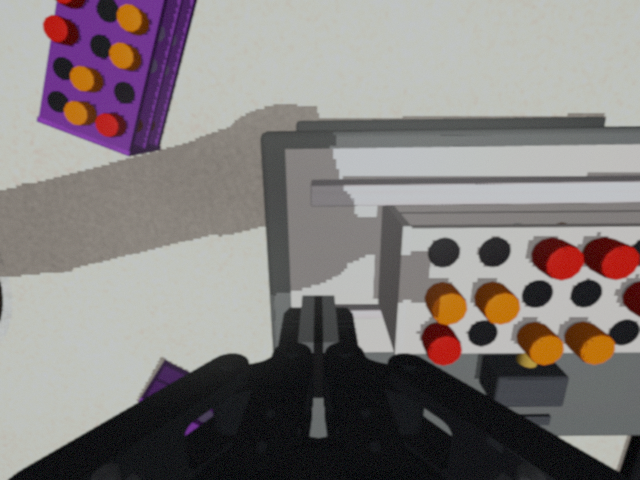

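View pics/s1.png

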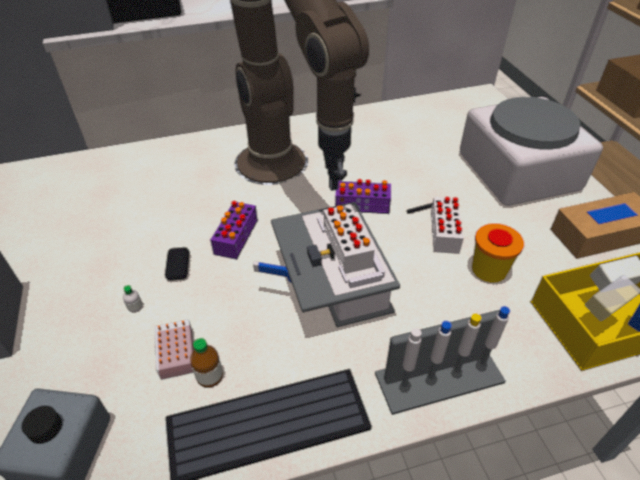

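View pics/d1.png

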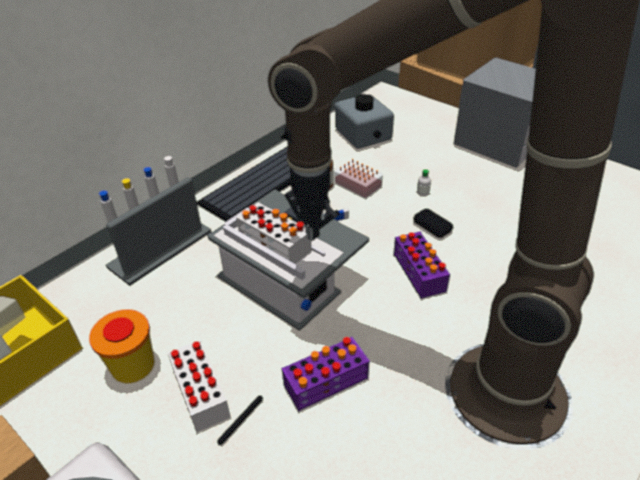

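```bash
python3 - <<'E'
from h import *
mw=env.camera_model("wrist")
for p in [(403,226),(394,353)]: print("back top",np.round(onz(mw,*p,186),1))
for p in [(382,207)]: print("back bottom",np.round(onz(mw,*p,126),1))
for p in [(263,133),(274,350)]: print("deck -x",np.round(onz(mw,*p,126),1))
for p in [(311,206),(640,203)]: print("rail inner top",np.round(onz(mw,*p,148),1))
E
```

```text
back top [481.1 107.2 186. ]
back top [481.2  38.1 186. ]
back bottom [481.3 102.4 126. ]
deck -x [409.4 146.8 126. ]
deck -x [410.2  -1.  126. ]
rail inner top [437.6 108.1 148. ]
rail inner top [622.  109.6 148. ]
```

```bash
python3 -m creep '[[[0,0,0],[0,-0.1,-3],1],[[0,0,0],[0,0,-3.2],1],[[0,0,0],[1.2,0,0],1],[[0,0,0],[0.8,0,0],1],[[0,0,0],[0.4,0,0],1],[[0,0,0],[0.4,0,0],1],[[0,0,0],[0.3,0,0],1],[[0,0,0],[0,0,0],1]]' 20; python3 - <<'E'
from h import *
st()
E
```

```text
t: 2.17
tcp_pos: [470.6, 74.1, 323.4]
orientation: [-0.707, 0.0, 0.0, 0.707]
contact_force: [-4.6, 0.2, 4.2]
finger_gap: -0.1
t 2.17 tcp [470.6  74.1 323.4] F [-4.58  0.15  4.15] M [ 0.031  0.874 -0.009] gap -0.1 q [-7.071e-01  3.000e-04  4.000e-04  7.071e-01]
```

```bash
python3 -m creep '[[[0,0,0],[0.4,0,0],1],[[0,0,0],[0.4,0,0],1],[[0,0,0],[0.4,0,0],1],[[0,0,0],[0.4,0,0],1],[[0,0,0],[0.3,0,0],1],[[0,0,0],[0.2,0,0],1],[[0,0,0],[0,0,0],1]]' ; python3 -m creep '[[[0,0,0],[0.2,0,0],1],[[0,0,0],[0.2,0,0],1],[[0,0,0],[0,0,0],1]]'
```

```text
t: 3.05
tcp_pos: [491.5, 74.1, 323.3]
orientation: [0.707, -0.0, -0.0, -0.707]
contact_force: [-5.2, 0.6, 4.5]
finger_gap: 0.1
t: 3.42
tcp_pos: [495.6, 74.1, 323.3]
orientation: [-0.707, 0.0, 0.0, 0.707]
contact_force: [-4.7, 0.9, 3.4]
finger_gap: -0.2
```

```bash
for i in 1 2; do python3 -m creep '[[[0,0,0],[0.15,0,0],1],[[0,0,0],[0,0,0],1]]'|grep -E "tcp|force";done
```

```text
tcp_pos: [497.0, 74.1, 323.3]
contact_force: [-5.4, 0.2, 4.3]
tcp_pos: [497.6, 74.2, 323.3]
contact_force: [-10.5, -0.5, 8.5]
```

```bash
for i in 1 2; do python3 -m creep '[[[0,0,0],[0.1,0,0],1],[[0,0,0],[0,0,0],1]]'|grep -E "tcp|force";done
```

```text
tcp_pos: [497.9, 74.2, 323.2]
contact_force: [-14.5, -0.7, 12.2]
tcp_pos: [498.2, 74.2, 323.2]
contact_force: [-19.0, -0.4, 16.7]
```

```bash
python3 -m creep '[[[0,0,0],[-0.3,0,0],1],[[0,0,0],[-1.5,0,0],1],[[0,0,0],[-1.5,0,0],1],[[0,0,0],[0,0,4],1],[[0,0,0],[0,0,5],1],[[0,0,0],[0,0,2],1],[[0,0,0],[5,-3,0],0.5],[[0,0,0],[5,-4.5,0],0.5],[[0,0,0],[1,-4,0],0.5],[[0,0,0],[0,0,0],0.5]]'; python3 - <<'E'
from h import *
st();shot("wrist","w2");shot("scene","s2c",(245,185,415,335),4)
np.save("m2.npy",env.camera_model("wrist")["cam_to_world"])
E
```

```text
t: 5.68
tcp_pos: [574.4, -41.7, 432.3]
orientation: [0.708, -0.002, 0.002, -0.706]
contact_force: [-1.3, 0.6, 0.2]
finger_gap: 42.9
t 5.67 tcp [574.4 -41.7 432.3] F [-1.33  0.59  0.25] M [-0.039  0.032  0.02 ] gap 42.9 q [ 0.7077 -0.0023  0.002  -0.7065]
```

View pics/w2.png

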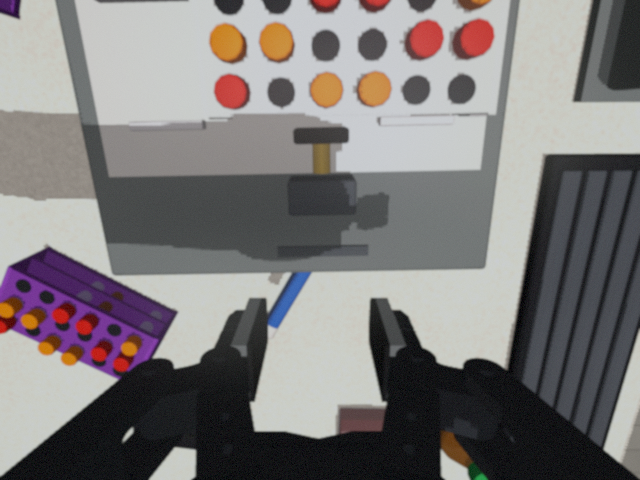

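View pics/s2c.png

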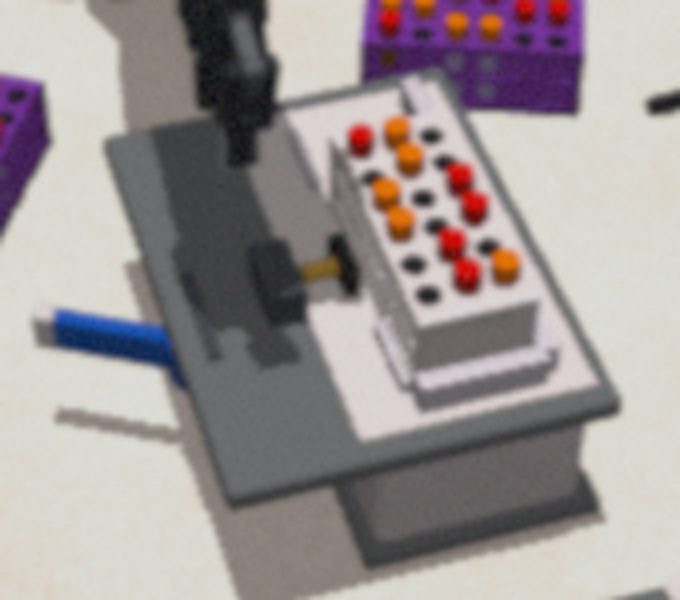

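```bash
python3 - <<'E'
from h import *
m=env.camera_model("wrist")
for p in [(113,273),(486,267)]: print("deck -y",np.round(onz(m,*p,126),1))
im=cv2.imread("pics/w2.png"); hsv=cv2.cvtColor(im,cv2.COLOR_BGR2HSV)
mk=cv2.inRange(hsv,(100,120,50),(125,255,255)); mk[:, :200]=0; mk[:,400:]=0
ys,xs=np.nonzero(mk); print(len(xs),xs.min(),xs.max(),ys.min(),ys.max())
cv2.imwrite("pics/w2c.png",cv2.resize(im[250:350,230:340],None,fx=6,fy=6,interpolation=cv2.INTER_CUBIC))
# brightest blue = top face
P=np.array([onz(m,x,y,107)[:2] for x,y in zip(xs,ys)],np.float32)
l=cv2.fitLine(P,cv2.DIST_L2,0,.01,.01).ravel(); print(l,np.arctan2(-abs(l[1]),-abs(l[0])))
E
```

```text
deck -y [411.4 -74.4 126. ]
deck -y [707.5 -69.8 126. ]
766 267 309 272 326
[ 5.03098845e-01  8.64228845e-01  5.47380676e+02 -1.06910515e+02] -2.0979772
```

View pics/w2c.png

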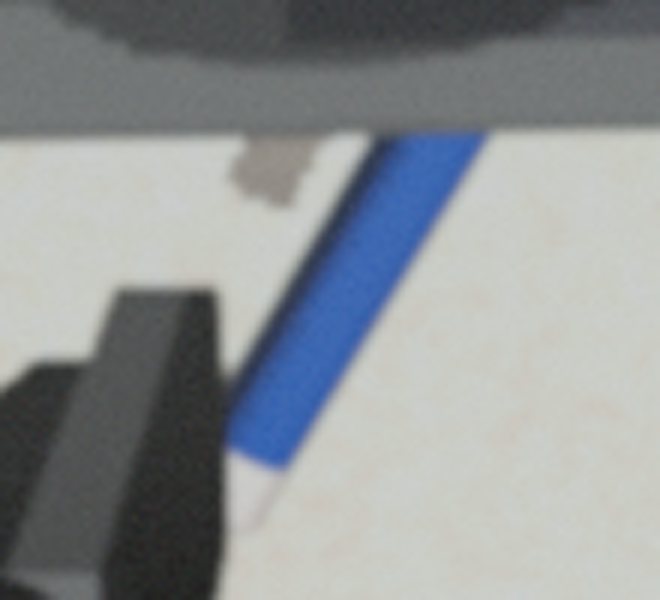

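```bash
python3 - <<'E'
from h import *
m=env.camera_model("wrist")
a,b,c=[onz(m,*p,107)[:2] for p in [(304,272.2),(273.7,326.3),(270.5,336)]]
print(a,b,c); d=b-a; print(np.arctan2(d[1],d[0]))
mx=np.array([559.5,36.0]); yaw=0.012
R=np.array([[np.cos(yaw),-np.sin(yaw)],[np.sin(yaw),np.cos(yaw)]])
k=mx+R@[20,-95]; print("knob",k)
u=d/np.linalg.norm(d); print("axis offset from lever line",(k-a)[0]*u[1]-(k-a)[1]*u[0],"tip dist",np.linalg.norm(c-k),"grip",k+85*u)
E
```

```text
[562.68041485 -82.04324096] [ 534.92244387 -134.28014471] [ 531.65664693 -144.21665471]
-2.059236511193219
knob [580.63853266 -58.75316584]
axis offset from lever line -4.929355626297664 tip dist 98.50499002634656 grip [ 540.75236429 -133.81376518]
```

```bash
python3 -m creep '[[[0,0,-0.123],[-1,-2.2,0],0.5],[[0,0,-0.123],[-1,-2.2,0],0.5],[[0,0,-0.122],[-1,-2.3,0],0.5],[[0,0,-0.122],[-0.8,-2.3,-3],0.5],[[0,0,0],[0,0,-4],0.5],[[0,0,0],[0,0,0],0.5]]'; python3 - <<'E'
from h import *
st();shot("wrist","w3");m=env.camera_model("wrist")
T=env.observe()
from scipy.spatial.transform import Rotation as R
r=R.from_quat(T["orientation"]).as_matrix(); print(r.round(3))
for n,z in (("grasp",155),("tips",173)): print(n,proj(m,T["tcp_pos"]+r[:,1]*z))
E
```

```text
t: 6.52
tcp_pos: [535.2, -126.1, 360.7]
orientation: [-0.686, 0.173, -0.169, 0.686]
contact_force: [0.2, 0.9, 0.8]
finger_gap: 42.5
t 6.53 tcp [ 535.2 -126.1  360.7] F [0.22 0.86 0.76] M [0.057 0.009 0.037] gap 42.5 q [-0.6861  0.1727 -0.169   0.6862]
[[ 0.883 -0.002  0.469]
 [-0.469  0.001  0.883]
 [-0.002 -1.    -0.   ]]
grasp [316.80277858 340.23787408]
tips [316.92807282 316.5052384 ]
```

View pics/w3.png

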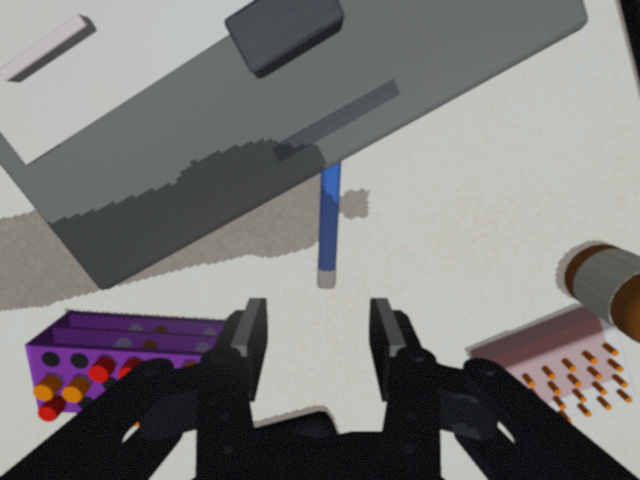

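```bash
python3 - <<'E'
from h import *
m=env.camera_model("wrist");s=st()
a,b,c=[onz(m,*p,107)[:2] for p in [(332,165),(327.5,270),(326.5,288)]]
print(a,b,c); d=c-a; print(np.arctan2(d[1],d[0])); u=d/np.linalg.norm(d)
print("axis from tip",c-105*u,"grip",c-20*u)
for p in [(105,288),(585,22)]: print("deck",np.round(onz(m,*p,126),1))
E
```

```text
t 6.58 tcp [ 536.1 -126.3  362.6] F [-0.06  0.22  0.92] M [ 0.038 -0.024 -0.01 ] gap 42.7 q [-0.686   0.1715 -0.17    0.6863]
[568.80063908 -82.35855409] [ 535.41929118 -140.59191903] [ 528.92373355 -151.62123012]
-2.0931823557907356
axis from tip [581.31341669 -60.62496041] grip [ 538.90272082 -134.28860732]
deck [414.8 -80.9 126. ]
deck [708.8 -76.8 126. ]
```

```bash
python3 -m creep '[[[0,0,-0.03],[0.25,-0.8,-3],0.5],[[0,0,0],[0,0,-4],0.5],[[0,0,0],[0,0,-2.6],0.5],[[0,0,0],[0,0,-1],0.5],[[0,0,0],[0,0,0],0.5]]'; python3 - <<'E'
from h import *
st();shot("wrist","w4")
E
```

```text
t: 7.2
tcp_pos: [539.6, -135.3, 257.7]
orientation: [-0.683, 0.181, -0.182, 0.684]
contact_force: [-0.5, -0.2, 0.1]
finger_gap: 42.6
t 7.2 tcp [ 539.6 -135.3  257.7] F [-0.46 -0.21  0.08] M [ 0.019 -0.02  -0.009] gap 42.6 q [-0.6833  0.1811 -0.1818  0.6836]
```

View pics/w4.png

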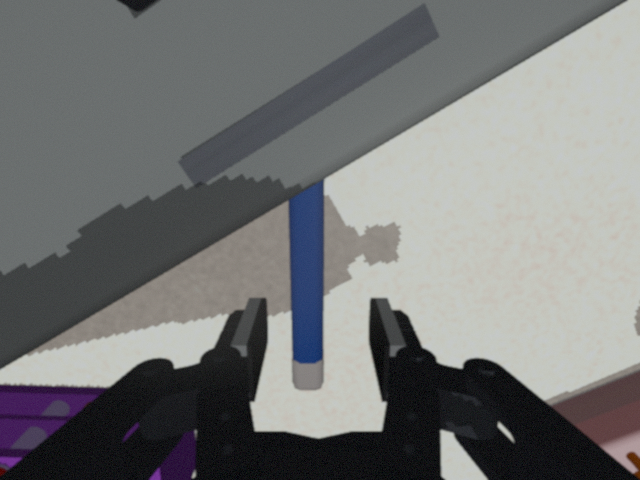

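```bash
python3 -m creep '[[[0,0,0],[-0.35,0.2,0],0.5],[[0,0,0],[0,0,0],0.7],[[0,0,0],[0,0,0],0.85],[[0,0,0],[0,0,0],1],[[0,0,0],[0,0,0],1]]' 30; cat >> h.py <<'E'
K=np.array([580.5,-59.5])
from scipy.spatial.transform import Rotation as Rot
def knob():
    s=env.observe(); F=s["contact_force"];M=s["torque"];p=s["tcp_pos"]
    d=p[:2]-K; r=np.linalg.norm(d)
    T=-(d[0]*F[1]-d[1]*F[0])/1000-M[2]
    yaw=Rot.from_quat(s["orientation"]).as_matrix()[:,0]; yaw=np.arctan2(yaw[1],yaw[0])
    ph=np.arctan2(d[1],d[0])
    ut=np.array([-d[1],d[0]])/r
    print(f"t {s['t']:.2f} p {p.round(1)} r {r:.1f} head {ph:.4f} yaw {yaw:.4f} knobT {T:.3f} Ft {-F[:2]@ut:.2f} Fr {-F[:2]@(d/r):.2f} Fz {F[2]:.1f} Mz {M[2]:.3f} gap {s['finger_gap']:.1f}")
def nxt(da,n,r=None):
    s=env.observe(); d=s["tcp_pos"][:2]-K; out=[]
    for i in range(n):
        c,q=np.cos(da),np.sin(da); e=np.array([c*d[0]-q*d[1],q*d[0]+c*d[1]]); out.append(np.round((e-d)/10,2).tolist()); d=e
    print(out)
E
python3 - <<'E'
from h import *
knob();shot("wrist","w5");nxt(0.06,6)
E
```

```text
t: 7.88
tcp_pos: [535.7, -133.9, 257.2]
orientation: [-0.683, 0.182, -0.182, 0.683]
contact_force: [-0.5, 0.2, 6.0]
finger_gap: 11.5
t 7.88 p [ 535.7 -133.9  257.2] r 86.9 head -2.1128 yaw -0.5202 knobT 0.057 Ft 0.47 Fr -0.10 Fz 6.0 Mz -0.017 gap 11.5
[[0.45, -0.26], [0.47, -0.23], [0.48, -0.2], [0.49, -0.17], [0.5, -0.14], [0.51, -0.11]]
```

View pics/w5.png

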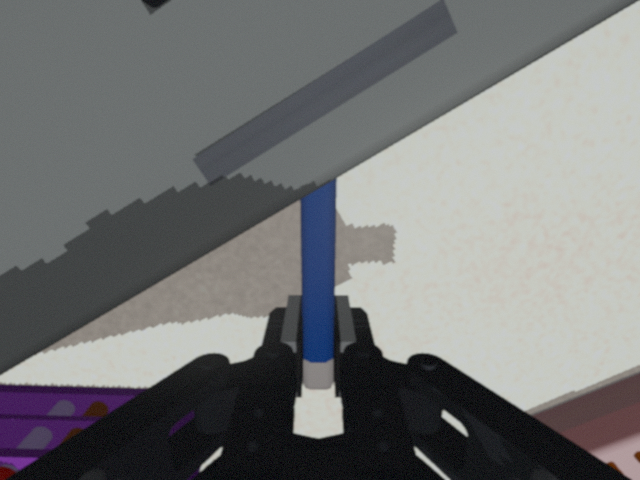

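```bash
python3 -m creep '[[[0,0,0.03],[0.22,-0.13,0],1],[[0,0,0.03],[0.23,-0.13,0],1],[[0,0,0],[0,0,0],1]]' >/dev/null; python3 -c "from h import *;knob()"; python3 -m creep '[[[0,0,0.03],[0.23,-0.12,0],1],[[0,0,0.03],[0.24,-0.11,0],1],[[0,0,0],[0,0,0],1]]'>/dev/null;  python3 -c "from h import *;knob();nxt(0.03,6)"
```

```text
t 8.30 p [ 540.1 -136.3  257.2] r 86.8 head -2.0548 yaw -0.4601 knobT 0.298 Ft 1.94 Fr 0.22 Fz 7.9 Mz -0.130 gap 11.4
t 8.68 p [ 544.8 -138.5  257.1] r 86.7 head -1.9956 yaw -0.3999 knobT 0.362 Ft 2.99 Fr 0.34 Fz 6.8 Mz -0.103 gap 11.0
[[0.24, -0.1], [0.24, -0.1], [0.24, -0.09], [0.25, -0.08], [0.25, -0.07], [0.25, -0.07]]
```

```bash
python3 -m creep '[[[0,0,0.03],[0.24,-0.1,0],1],[[0,0,0.03],[0.24,-0.1,0],1],[[0,0,0],[0,0,0],1]]' >/dev/null; python3 -c "from h import *;knob()"; python3 -m creep '[[[0,0,0.03],[0.24,-0.09,0],1],[[0,0,0.03],[0.25,-0.08,0],1],[[0,0,0],[0,0,0],1]]'>/dev/null;  python3 -c "from h import *;knob();nxt(0.03,6);shot('wrist','w6')"
```

```text
t 9.05 p [ 549.5 -140.4  257.1] r 86.6 head -1.9363 yaw -0.3397 knobT 0.282 Ft 2.56 Fr 1.26 Fz 8.3 Mz -0.060 gap 11.5
t 9.43 p [ 554.4 -141.9  257.1] r 86.5 head -1.8773 yaw -0.2795 knobT 0.320 Ft 2.76 Fr 1.93 Fz 7.6 Mz -0.081 gap 11.6
[[0.25, -0.07], [0.25, -0.07], [0.25, -0.06], [0.25, -0.05], [0.26, -0.04], [0.26, -0.04]]
```

View pics/w6.png

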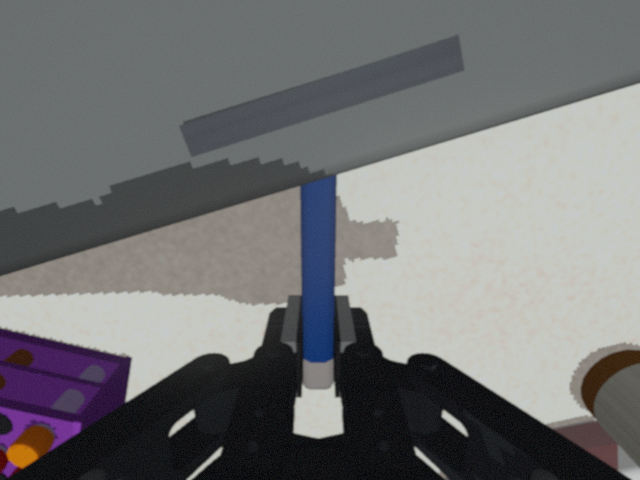

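```bash
python3 -m creep '[[[0,0,0.03],[0.25,-0.07,0],1],[[0,0,0.03],[0.25,-0.07,0],1],[[0,0,0],[0,0,0],1]]' >/dev/null; python3 -c "from h import *;knob()"; python3 -m creep '[[[0,0,0.03],[0.25,-0.06,0],1],[[0,0,0.03],[0.25,-0.05,0],1],[[0,0,0],[0,0,0],1]]'>/dev/null;  python3 -c "from h import *;knob();nxt(0.03,6)"
```

```text
t 9.85 p [ 559.4 -143.2  257.1] r 86.4 head -1.8179 yaw -0.2195 knobT 0.313 Ft 2.82 Fr 2.94 Fz 7.8 Mz -0.069 gap 11.3
t 10.22 p [ 564.3 -144.2  257.1] r 86.3 head -1.7593 yaw -0.1594 knobT 0.508 Ft 4.54 Fr 2.49 Fz 7.7 Mz -0.116 gap 11.4
[[0.25, -0.04], [0.26, -0.04], [0.26, -0.03], [0.26, -0.02], [0.26, -0.01], [0.26, -0.01]]
```

```bash
python3 -m creep '[[[0,0,0.015],[0.13,-0.02,0],1],[[0,0,0.015],[0.13,-0.02,0],1],[[0,0,0],[0,0,0],1]]' >/dev/null; python3 -c "from h import *;knob();shot('wrist','w7');knob()"
```

```text
t 10.60 p [ 566.8 -144.6  257.1] r 86.2 head -1.7308 yaw -0.1297 knobT 0.569 Ft 4.35 Fr 1.64 Fz 8.1 Mz -0.194 gap 11.6
t 10.65 p [ 566.7 -144.6  257.1] r 86.2 head -1.7311 yaw -0.1299 knobT 0.575 Ft 4.31 Fr 3.17 Fz 7.8 Mz -0.203 gap 11.4
```

View pics/w7.png

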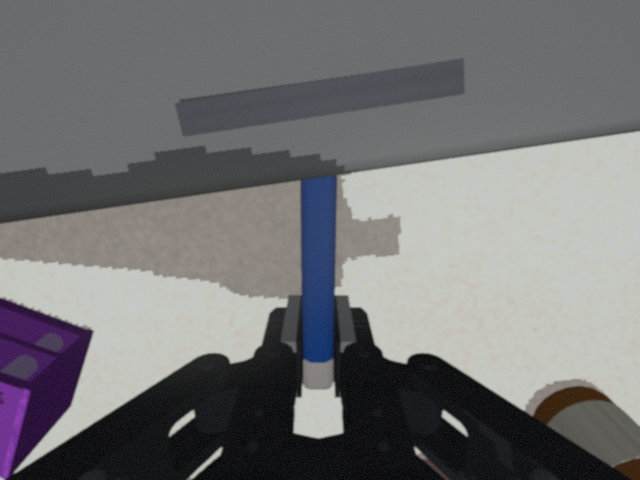

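```bash
python3 -c "from h import *;shot('scene','s7',(245,185,415,335),4);knob();shot('side','d7',(200,185,380,325),4)"
```

```text
t 10.70 p [ 566.8 -144.6  257.2] r 86.2 head -1.7309 yaw -0.1298 knobT 0.405 Ft 2.87 Fr 2.32 Fz 8.4 Mz -0.158 gap 11.4
```

View pics/s7.png

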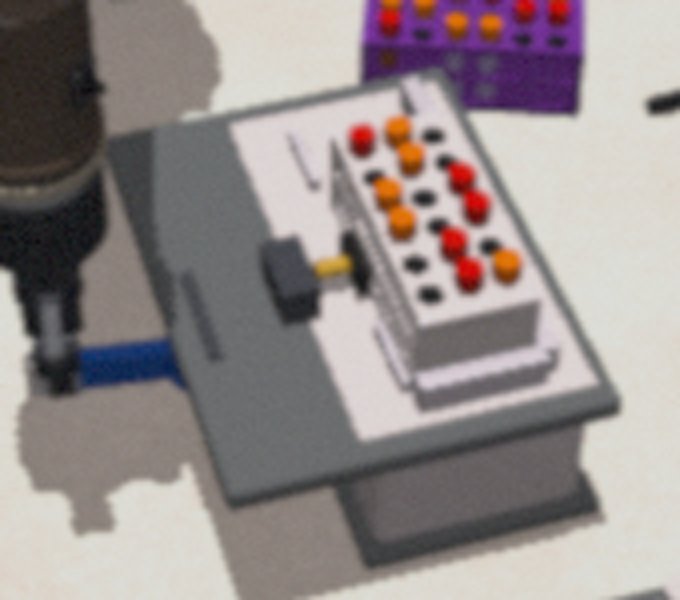

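```bash
cat >> h.py <<'E'
def avg(n=6):
    L=[]
    for i in range(n):
        s=env.observe();F=s["contact_force"];d=s["tcp_pos"][:2]-K
        L.append([-(d[0]*F[1]-d[1]*F[0])/1000-s["torque"][2], np.arctan2(d[1],d[0])]); env.camera("wrist")
    L=np.array(L); x=Rot.from_quat(s["orientation"]).as_matrix()[:,0]
    print(f"t {s['t']:.2f} T {L[:,0].mean():.3f} sd {L[:,0].std():.3f} head {L[:,1].mean():.4f} yaw {np.arctan2(x[1],x[0]):.4f} F {F.round(1)} p {s['tcp_pos'].round(1)}")
E
python3 -c "from h import *;avg(6)"
python3 -m creep '[[[0,0,0.015],[0.13,-0.02,0],1],[[0,0,0.015],[0.13,-0.02,0],1],[[0,0,0],[0,0,0],1]]' >/dev/null; python3 -c "from h import *;avg(6)"
python3 -m creep '[[[0,0,0.015],[0.13,-0.02,0],1],[[0,0,0.015],[0.13,-0.01,0],1],[[0,0,0],[0,0,0],1]]' >/dev/null; python3 -c "from h import *;avg(6);nxt(.03,5)"
```

```text
t 11.00 T 0.545 sd 0.047 head -1.7311 yaw -0.1298 F [-4.6  2.8  8.4] p [ 566.8 -144.6  257.1]
t 11.68 T 0.535 sd 0.046 head -1.7010 yaw -0.0998 F [-4.3  3.6  8.4] p [ 569.3 -144.9  257.1]
t 12.35 T 0.574 sd 0.028 head -1.6715 yaw -0.0699 F [-4.9  2.6  9.6] p [ 571.8 -145.2  257.1]
[[0.26, -0.02], [0.26, -0.01], [0.26, -0.01], [0.26, 0.0], [0.26, 0.01]]
```

```bash

python3 -m creep '[[[0,0,0.015],[0.13,-0.01,0],1],[[0,0,0.015],[0.13,-0.01,0],1],[[0,0,0],[0,0,0],1]]' >/dev/null; python3 -c "from h import *;avg(6)"
python3 -m creep '[[[0,0,0.015],[0.13,0,0],1],[[0,0,0.015],[0.13,0,0],1],[[0,0,0],[0,0,0],1]]' >/dev/null; python3 -c "from h import *;avg(6);nxt(.03,5)"
```

```text
t 13.03 T 0.595 sd 0.027 head -1.6422 yaw -0.0399 F [-3.6  4.3  9.7] p [ 574.4 -145.3  257.1]
t 13.70 T 0.657 sd 0.037 head -1.6130 yaw -0.0100 F [-4.7  3.   9.3] p [ 576.9 -145.4  257.1]
[[0.26, -0.01], [0.26, 0.0], [0.26, 0.01], [0.26, 0.02], [0.26, 0.02]]
```

```bash
python3 -c "from h import *;shot('scene','s8',(300,195,400,295),6)"; python3 - <<'E'
import cv2
a=cv2.imread("pics/s7.png");b=cv2.imread("pics/s8.png")
a=cv2.resize(a,(170,150),interpolation=cv2.INTER_AREA)[10:110,55:155]
cv2.imwrite("pics/s78.png",cv2.hconcat([cv2.resize(a,(400,400),interpolation=cv2.INTER_CUBIC),cv2.resize(b,(400,400))]))
E
python3 -m creep '[[[0,0,0.015],[0.13,0.01,0],1],[[0,0,0.015],[0.13,0.01,0],1],[[0,0,0],[0,0,0],1]]' >/dev/null; python3 -c "from h import *;avg(6)"
```

```text
t 14.43 T 0.718 sd 0.056 head -1.5839 yaw 0.0198 F [-4.8  3.7  9.7] p [ 579.4 -145.4  257.1]
```

View pics/s78.png

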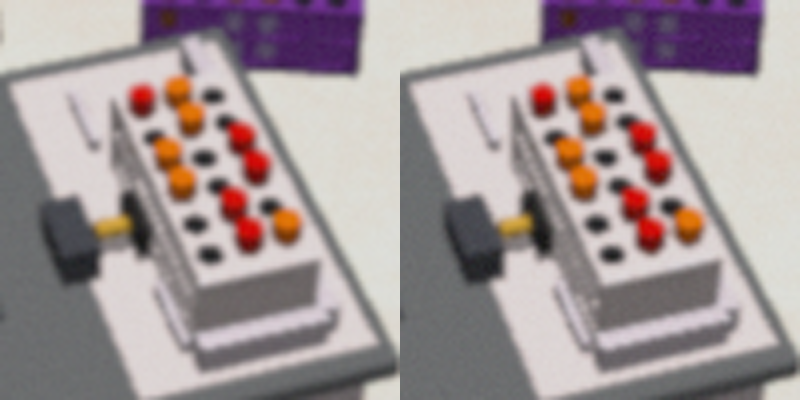

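```bash

python3 -m creep '[[[0,0,0.015],[0.13,0.01,0],1],[[0,0,0.015],[0.13,0.02,0],1],[[0,0,0],[0,0,0],1]]' >/dev/null; python3 -c "from h import *;avg(12)"
```

```text
t 15.40 T 0.786 sd 0.052 head -1.5549 yaw 0.0495 F [-5.3  2.7 10.3] p [ 581.9 -145.2  257.1]
```

```bash

python3 -m creep '[[[0,0,0.013],[0.11,0.02,0],1],[[0,0,0.013],[0.11,0.02,0],1],[[0,0,0],[0,0,0],1]]' >/dev/null; python3 -c "from h import *;avg(8);shot('wrist','w9');m=env.camera_model('wrist');np.save('m9.npy',m['cam_to_world'])"
```

```text
t 16.18 T 0.853 sd 0.059 head -1.5303 yaw 0.0752 F [-5.7  2.4  9.5] p [ 584.  -145.1  257.1]
```

View pics/w9.png

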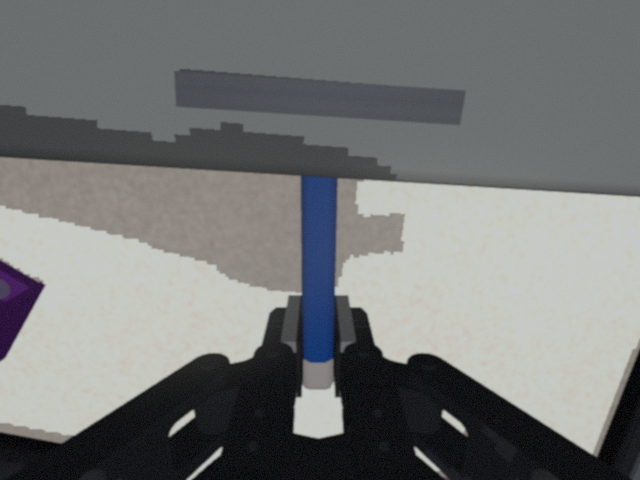

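```bash

python3 -m creep '[[[0,0,0],[0,0,0],0.75],[[0,0,0],[0,0,0],0.5],[[0,0,0],[0,0,0],0.5],[[0,0,0],[0,0,0],0.5]]'; python3 -c "from h import *;shot('wrist','w10')"
```

```text
t: 16.77
tcp_pos: [584.8, -145.4, 256.5]
orientation: [0.707, 0.027, -0.027, -0.707]
contact_force: [-0.0, 0.5, 0.1]
finger_gap: 42.4
```

View pics/w10.png

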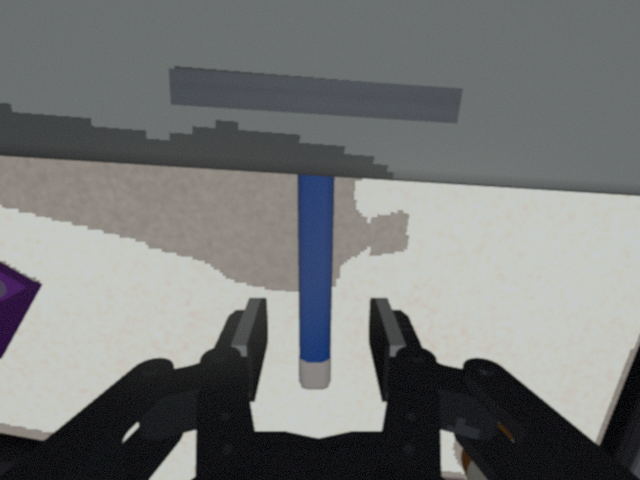

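Released, free of the lever (contact force about 0; lever at column 315 between the fingers at 266 and 370, still parallel to them). Retreat upward and check.

```bash

python3 -m creep '[[[0,0,0],[0,0,2],0.5],[[0,0,0],[0,0,4],0.5],[[0,0,0],[0,0,5],0.5],[[0,0,0],[0,0,5],0.5],[[0,0,0],[0,0,3],0.5],[[0,0,0],[0,3,0],0.5],[[0,0,0],[0,3,0],0.5],[[0,0,0],[0,0,0],0.5]]'; python3 - <<'E'
from h import *
shot('wrist','w11');m=env.camera_model('wrist');shot('scene','s11',(245,185,415,335),4)
im=cv2.imread("pics/w11.png"); hsv=cv2.cvtColor(im,cv2.COLOR_BGR2HSV)
mk=cv2.inRange(hsv,(100,120,50),(125,255,255)); mk[:, :250]=0; mk[:,400:]=0
ys,xs=np.nonzero(mk)
P=np.array([onz(m,x,y,107)[:2] for x,y in zip(xs,ys)],np.float32)
l=cv2.fitLine(P,cv2.DIST_L2,0,.01,.01).ravel(); s=1 if l[1]<0 else -1; print(len(xs),np.arctan2(s*l[1],s*l[0])+np.pi/2)
E
```

```text
t: 17.82
tcp_pos: [584.8, -82.4, 446.8]
orientation: [-0.706, -0.029, 0.028, 0.707]
contact_force: [0.2, -0.2, 0.4]
finger_gap: 42.4
686 0.060340405
```

View pics/w11.png

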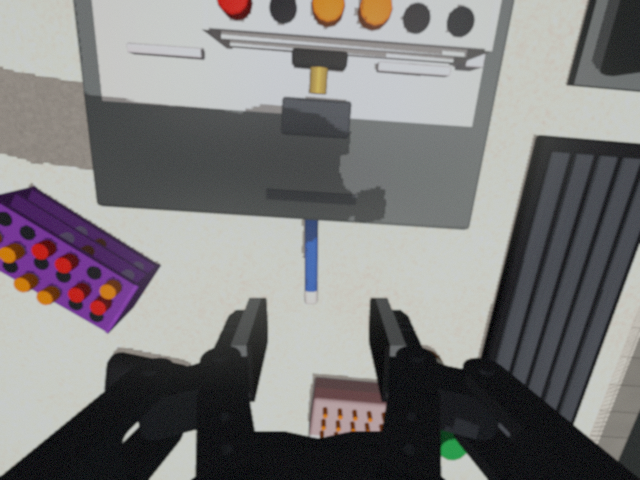

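View pics/s11.png

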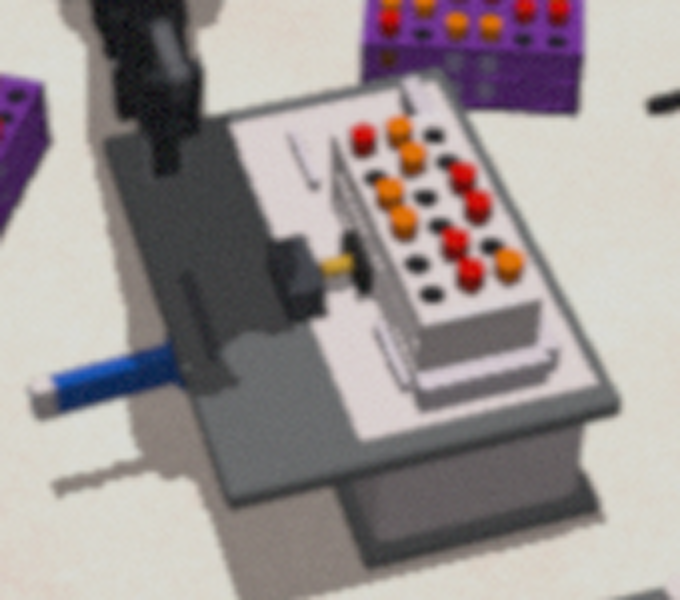

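```bash
python3 -c "
from h import *
st(); env.job_done()"
```

```text
t 17.93 tcp [584.7 -85.5 446.7] F [ 0.05 -0.36 -0.01] M [-0.017  0.02   0.003] gap 42.7 q [ 0.7068  0.027  -0.027  -0.7064]
the job is handed in; nothing more can be done
```

I pushed the rack home against the end stop, clamped it, let go and handed the job in at about 18 s, well under the 61 s limit. No verdict came back.

- **Rack:** I pushed it from its back end. It slid at about 5 N, then the force rose to 19 N at the stop, where I backed off. The last picture shows the rack against the stop.
- **Clamp:** I pinched the lever and turned it, watching the torque at rest. It held steady at about 0.55 N m, then climbed at about 2.1 N m per rad. I stopped at 0.85 N m, about 0.13 to 0.17 rad past the estimated start of the climb (target 0.16, allowed 0.08 to 0.24).
- **Uncertainty:** The start of the climb is not sharp, good to about 0.03 rad. The torque had already stepped up from about 0.32 to 0.55 N m before the climb. I took that as the pad pushing the rack across its slack, but rack friction explains only part of the step. If the step was already clamping, the clamp is tighter than estimated, possibly near the upper limit.
- **After letting go:** The lever heading measured 0.060 in the picture, against 0.075 at the tool when I let go, which is within measuring error. The pad is against the rack and the robot touches nothing. I saw no other object disturbed, but I did not compare their positions before and after.

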